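Steady a rocking flask shaker

ROBOT

A 7-joint arm with a two-finger parallel gripper is mounted at the origin on the work surface. World frame = base frame: x ahead of the robot, y to its left, z up, the work surface at z = 0. Lengths are in m, angles in rad, forces in N, time in s.
With the tool pointing down it reaches from about 0.425 to 1.025 m from the base axis. Payload 9.4 kg.
Tool frame: the origin (TCP) lies midway between the tips of the shut fingers; the grasp point (between the pads) lies 19 mm behind it; y points along the fingers, x is the direction in which the jaws open and shut, and the axes are right-handed (so a half turn about y gives the same grasp; the last joint's range is limited). The gripper opens to 93 mm and grips with 3 to 60 N. Pads are 15 mm wide; open, the fingers measure 128 mm over their backs; the gripper's body (75 mm by 188 mm) begins 65 mm behind the grasp point.
Start: joints at [1.084, 0.599, -0.003, 1.599, 0.002, 0.943, -0.08], TCP at [0.289, -0.665, 0.219] pointing down, gripper open.
Joint ranges: [-2.57, 2.57], [-0.35, 1.97], [-1.29, 1.29], [0.11, 2.56], [-1.05, 4.19], [0.11, 1.86], [-2.63, 2.63]. Speed limits (rad/s): [2.22, 2.22, 3.01, 3.01, 3.14, 3.14, 3.14].

INTERFACE

Orientations are given as a unit quaternion [x, y, z, w].
In Python, from bench import state, get_image, get_calibration, sign_off, search_frame gives the robot as it stands. The module is installed in compiled form; this text tells all that it offers.
- The arm moves only by the tool jog_arm, never from a script. Its argument "increments" is a list of rows, each a list of 7 numbers: the shift along the tool's x, y, z in units of 40 mm (1.0 is 40 mm), then the turn, a rotation vector about the tool's x, y, z in units of 6 degrees (1.0 is 6 degrees), then the finger opening in mm, from 0 to 93. A call has 1 to 12 rows; each row is the pose to reach, as a shift and turn from the pose commanded when the call began, along the tool's axes at that moment; what a row does not reach only later rows make up. A row lasts 1/12 s, in which the tool goes at most 41.7 mm and 7.16 degrees, less where a joint would pass 70% of its speed; a pose out of reach is approached as far as the arm can. A call with a gripper value outside its range is refused whole. The fingers move at their own pace and stop on an object; "grip_force" is the grip in N (left out, the last holds). Time passes only in rows, so rows that repeat a pose let the fingers close. It gives the time, the measured TCP pose, the force and the opening at its end, in the units of the state.
- state(): the state, without advancing time (a new reading comes with each control period).
- get_image(name): name is "side" or "top"; returns the picture (400x640x3 uint8, blue, green, red); there is no depth.
- get_calibration(name): a dict with "intrinsics" (3x3 intrinsics, pixels), "cam_to_world" (4x4, takes a point from camera to world coordinates). Camera axes: x right, y down, z forward; pixel columns grow to the right and rows downward; lengths in m; the calibration is good to about 2 mm. A picture is of the moment at which its call begins. get_calibration takes no time and is no camera call.
- sign_off(): hands the job in, once; it reports no verdict.
Trained networks look in the newest picture that a camera, given by its name, has taken for a name from the list of things; names that differ only in an ending like _2 or _b are one class to them, and where a whole thing is asked for, a point or a joint stands for the part that bears it (a point fixed in the world has none). Each returns a list of dicts, best first, with "confidence" (0 to 1); they miss things now and then, are a little off and sometimes report something else, mostly with a low value. They report only what shows in the picture. A call takes as long as a camera call.
- search_frame(camera, thing): "rect" ([left, top, width, height] in pixels, round what is visible of it).
The state is a dict: "clock": time; "joints": joint angles; "joint_vel": joint speeds; "effort": joint torques, N m; "tcp_pos": TCP position; "orientation": TCP orientation; "contact_force": force on the tool from outside, world axes, zero at the start; "torque": the same for the moment, N m; "gripper_width": finger opening in m.
Only numpy, scipy, OpenCV 4.12 (cv2) and the standard library are available. Lean on these libraries where they do the work, as an engineer would, in place of code of your own. Each camera call takes 0.05 s, during which the arm holds its last target. There are 200 camera calls.

TASK

The flask shaker rocks because it stands on its three plain feet only: wind down the two orange stabiliser screws at its front corners until each of their rubber feet presses on the bench with about 6 N, so that all five feet carry load. Do not overtighten either screw or jack or tip the shaker, do not shove it along the bench, leave the things around it alone, and let go at the end.

Things in the scene. Friction and masses are not known exactly. Their poses are not given: they have to be found in the camera images.
- shaker: flask shaker, about 6 kg: blue base plate 270 x 280 mm, top 32 mm above the bench; white housing on it from x = -50 to 130 mm, 180 mm wide, 90 mm high, then a steel tray with three clamped closed flasks (to 192 mm). Stands loose on three plain feet. Origin at bench height under the plate's centre, z up; the front with the screws is at -x, +y to the robot's left
- screw_left: the left (+y) stabiliser screw: black disc 42 mm across, 8 mm high, with an upright orange grip bar 42 long x 14 wide, 8 to 50 mm above the origin. Origin on its axis, under the disc, 36 mm above the bench, at (-105, 115) mm in the shaker's frame; x along the bar, z up. Turns about z at constant height and stays where left. Clockwise from above drives its foot down 1.2 mm per rad
- screw_right: the right (-y) stabiliser screw: black disc 42 mm across, 8 mm high, with an upright orange grip bar 42 long x 14 wide, 8 to 50 mm above the origin. Origin on its axis, under the disc, 36 mm above the bench, at (-105, -115) mm in the shaker's frame; x along the bar, z up. Turns about z at constant height and stays where left. Clockwise from above drives its foot down 1.2 mm per rad
- screw_left_grip (a point): middle of the left screw's grip bar, on the axis, 70 mm above the bench: a good grasp height. Each screw's rubber foot (a 68 mm disc under the plate, turning with the bar) hangs 0.2 to 3.8 mm above the bench at first, differently left and right, not readable from the bar's angle. 1 to 4 rad of turning is needed in all; regrasp as required
- screw_right_grip (a point): the same on the right screw. Of either screw: turning it free takes 0.02 N m; once its foot bears, rubbing on the bench adds about 0.016 N m per N of load (0.012 to 0.020, it differs by run). The foot's rubber gives 1 mm per 6 N: from first touch its load grows by about 7.3 N per rad of turn, as long as the plain feet stay down
- foot_front: the front centre plain rubber foot, fixed under the shaker's base at (-100, 0) mm in its frame; origin on its underside (bench contact), 28 mm across, 16 mm high
- foot_rear_left: the rear left plain rubber foot, fixed under the shaker's base at (115, 110) mm in its frame; origin on its underside (bench contact), 28 mm across, 16 mm high
- foot_rear_right: the rear right plain rubber foot, fixed under the shaker's base at (115, -110) mm in its frame; origin on its underside (bench contact), 28 mm across, 16 mm high
- ethanol: clear bottle, black cap, 72 mm across, 190 mm high, origin under its base; leave alone
- media_bottle: amber bottle, blue cap, 68 mm across, 160 mm high, origin under its base; leave alone
- vial_a: small glass vial, white cap, 28 mm across, 50 mm high, origin under its base; leave alone
- vial_b: small glass vial, red cap, 28 mm across, 50 mm high, origin under its base; leave alone
- beaker: glass beaker, 70 mm across, 90 mm high, origin under its base; leave alone
- marker: white marker pen with black cap, lying, 135 mm long, 12 mm thick, origin under the white barrel's middle; leave alone
- tip_box: blue pipette tip box with clear lid, 80 x 120 x 58 mm, origin under its base; leave alone

How it is judged:
At the end, for the whole second after the job is handed in: both screw feet press on the bench with 3 to 9 N each, the three plain feet still carry more than 1 N each, the shaker is upright within 0.01 rad and at rest (contact force between screw_left and table between 3 and 9 N and contact force between screw_right and table between 3 and 9 N and contact force between each of foot_front, foot_rear_left, foot_rear_right and table above 1 N and angle between shaker's own z axis and vertical below 0.01 rad and linear speed of shaker below 0.01 m/s); the robot touches nothing.
It fails at once if a stabiliser screw is overtightened: its foot presses on the bench with more than 14 N (contact force between any of screw_left, screw_right and table above 14 N).
It fails at once if the shaker is tipped by more than 0.035 rad (2 degrees) (angle between shaker's own z axis and vertical above 0.035 rad).
It fails at once if the shaker is shoved more than 20 mm along the bench (distance of shaker from where it was at the start of the episode above 0.02 m).
It fails at once if a thing around the shaker is moved more than 20 mm (distance of any of ethanol, media_bottle, vial_a, vial_b, beaker, marker, tip_box from where it was at the start of the episode above 0.02 m).
It also fails if it takes over 70 s, if anything falls off the work surface, if the arm or the gripper's body presses on something with over 40 N, if the wrist force passes 120 N, or if a joint passes its speed limit or range.

## Working session

There is one attempt and no reset: what is moved stays moved. The work goes in short steps, Python scripts to look and compute and a tool call to move; the robot and the scene stay as the last step left them, time stands still between calls to the robot, and variables do not carry over. Pictures are saved under pics/ and viewed, about 8 in all and at most 12, crops included, and the job is handed in when it is done.

Besides the shell and the picture viewer there is one more tool, called after "Request:" in YAML: its name, and indented under it one key for each argument. jog_arm: Moves the arm, as the interface text tells. Its arguments: {"type":"object","properties":{"increments":{"type":"array","items":{"type":"array","items":{"type":"number"}}},"grip_force":{"type":"number"}},"required":["increments"]}

```bash
mkdir -p pics
python3 - <<'E'
from bench import *
import cv2,numpy as np
print(state())
for c in("top","side"):
    im=get_image(c); cv2.imwrite(f"pics/{c}0.png",im)
    k=get_calibration(c); print(c,np.round(k["intrinsics"],1).tolist(),np.round(k["cam_to_world"],3).tolist())
    for t in("screw_left","screw_right","shaker"): 
        print(t,[(d["rect"],round(d["confidence"],2)) for d in search_frame(c,t)][:3])
E
```

```text
{'clock': 0.0, 'joints': array([ 1.08427475,  0.6001053 , -0.00256482,  1.60010266,  0.0017989 ,
        0.94288669, -0.07981194]), 'joint_vel': array([-1.61712434e-04,  1.57332957e-04,  8.40315263e-05, -1.69373673e-03,
        4.99441183e-05,  3.84793625e-04, -6.53746728e-05]), 'effort': array([-2.28360259e-03, -7.65047979e+01,  1.49675589e+00, -2.52344549e+01,
       -5.24317205e-02,  1.70527026e-02,  1.17960021e-04]), 'tcp_pos': array([ 0.28868313, -0.6645339 ,  0.21778369]), 'orientation': array([-0.59103895,  0.38824685, -0.38731459,  0.59154438]), 'contact_force': array([ 0.0544548 , -0.32633223,  0.23716766]), 'torque': array([-0.00662927,  0.00480031, -0.014795  ]), 'gripper_width': 0.09281639045475291}
top [[482.0, 0.0, 321.0], [0.0, 482.0, 203.1], [0.0, 0.0, 1.0]] [[-0.027, -0.997, 0.067, 0.496], [-0.999, 0.026, -0.019, 0.044], [0.017, -0.068, -0.998, 1.608], [0.0, 0.0, 0.0, 1.0]]
screw_left [([275.4, 227.9, 15.8, 15.6], 0.44)]
screw_right [([342.2, 211.2, 17.1, 16.3], 0.64)]
shaker [([258.3, 147.7, 100.4, 101.1], 0.83)]
side [[380.0, 0.0, 312.8], [0.0, 380.0, 204.9], [0.0, 0.0, 1.0]] [[-0.949, -0.219, 0.228, 0.305], [-0.316, 0.658, -0.683, 0.815], [-0.001, -0.72, -0.694, 0.892], [0.0, 0.0, 0.0, 1.0]]
screw_left [([313.5, 236.4, 21.9, 31.6], 0.72)]
screw_right [([320.9, 183.3, 14.9, 18.9], 0.65)]
shaker [([236.8, 166.9, 104.4, 100.4], 0.86), ([298.5, 306.4, 16.1, 21.2], 0.16)]
```

View pics/top0.png

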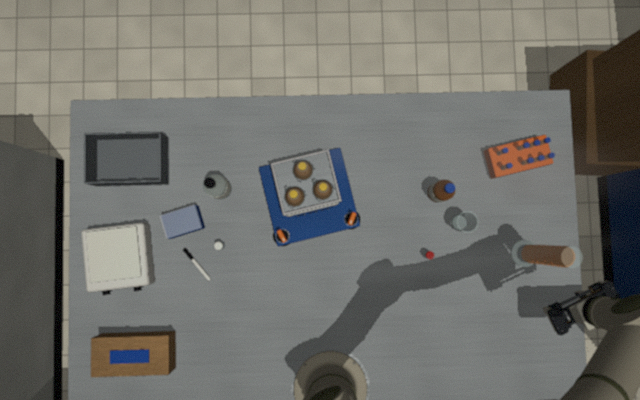

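View pics/side0.png

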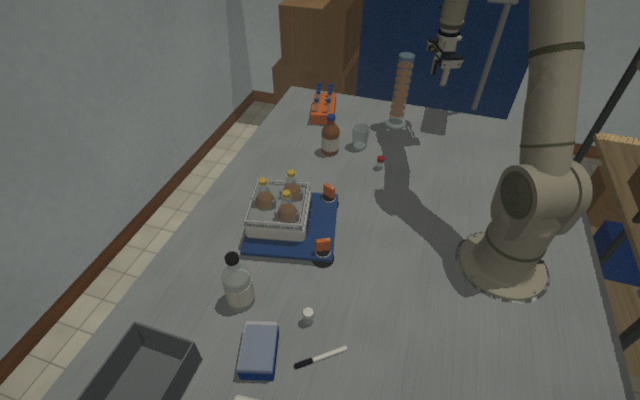

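```bash
cat > h.py <<'E'
from bench import *
import cv2,numpy as np
def ray(c,u,v,z):
    k=get_calibration(c);T=np.array(k["cam_to_world"]);d=T[:3,:3]@np.linalg.solve(k["intrinsics"],[u,v,1]);o=T[:3,3]
    return o+d*(z-o[2])/d[2]
def proj(c,P):
    k=get_calibration(c);T=np.array(k["cam_to_world"]);p=np.array(k["intrinsics"])@(T[:3,:3].T@(np.array(P)-T[:3,3]));return p[:2]/p[2]
def orange(im):
    h=cv2.cvtColor(im,cv2.COLOR_BGR2HSV);return cv2.inRange(h,(3,140,110),(16,255,255))
E
python3 - <<'E'
from h import *
print(ray("top",331,390,0))
im=cv2.imread("pics/top0.png");m=orange(im)
for c,(x0,x1,y0,y1) in {"L":(268,296,222,250),"R":(338,366,204,232)}.items():
    s=np.zeros_like(m);s[y0:y1,x0:x1]=m[y0:y1,x0:x1]
    p=np.argwhere(s)[:,::-1].astype(np.float32)
    w=np.array([ray("top",*q,0.08)[:2] for q in p]);mu=w.mean(0);e,V=np.linalg.eigh(np.cov(w.T))
    print(c,len(p),mu,np.sqrt(12*e),np.degrees(np.arctan2(V[1,1],V[0,1])))
h=cv2.cvtColor(im,cv2.COLOR_BGR2HSV);b=cv2.inRange(h,(100,150,50),(125,255,255));b[:,:250]=0;b[:,370:]=0;b[:140]=0;b[255:]=0
c=max(cv2.findContours(b,0,2)[0],key=cv2.contourArea);r=cv2.minAreaRect(cv2.convexHull(c));print(r)
for q in cv2.boxPoints(r): print(q,ray("top",*q,0.032))
a=cv2.resize(im[135:260,250:370],None,fx=5,fy=5,interpolation=cv2.INTER_CUBIC)
s=cv2.imread("pics/side0.png")[160:275,230:350]
cv2.imwrite("pics/c1.png",np.hstack([cv2.resize(a,(400,417)),cv2.resize(s,(400,417),interpolation=cv2.INTER_CUBIC)]))
E
```

```text
[-0.00719042 -0.00233905  0.        ]
L 51 [0.50197806 0.14507065] [0.01605714 0.03693305] -148.1110415345479
R 47 [ 0.55022118 -0.08173898] [0.0157948  0.03563066] 152.41932943949146
((308.77496337890625, 196.91305541992188), (80.51299285888672, 83.26615905761719), 76.5347900390625)
[258.91238 167.45763] [0.72446675 0.21541598 0.032     ]
[339.88968 148.06868] [ 0.78252379 -0.05277509  0.032     ]
[358.63754 226.36848] [ 0.52245746 -0.10653141  0.032     ]
[277.66025 245.75743] [0.46644656 0.1592037  0.032     ]
```

View pics/c1.png

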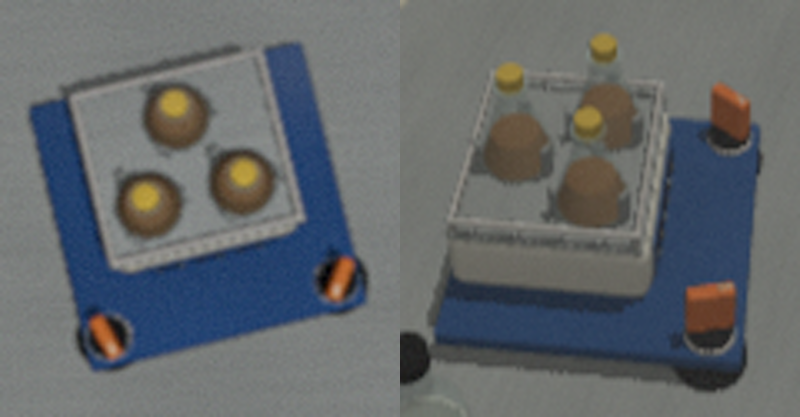

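Run:
```python
from h import *
from scipy.spatial.transform import Rotation as R
from scipy.optimize import minimize
from scipy.optimize import least_squares
ims={c:cv2.imread(f"pics/{c}0.png") for c in("top","side")}
boxes={"L":{"top":(268,296,222,250),"side":(308,340,230,268)},"R":{"top":(338,366,204,232),"side":(315,345,178,206)}}
# fit each bar: hull of projected box vs orange mask (soft)
for n,(x,y,a) in {"L":(.502,.145,32),"R":(.550,-.082,-28)}.items():
    def cost(p,only=None):
        tot=[]
        Q=R.from_euler("z",p[2],degrees=True).as_matrix()
        P=np.array([Q@[sx*.021,sy*.007,z]+[p[0],p[1],0] for sx in(-1,1) for sy in(-1,1) for z in(.044,.086)])
        for c in("top","side"):
            if only and c!=only: continue
            x0,x1,y0,y1=boxes[n][c];m=orange(ims[c])[y0:y1,x0:x1]/255.
            q=np.array([proj(c,r) for r in P]);h=cv2.convexHull(((q-[x0,y0]+.5)*8*16-8*0).astype(np.int32))
            g=np.zeros(((y1-y0)*8,(x1-x0)*8),np.uint8);cv2.fillConvexPoly(g,h,255,shift=4)
            g=cv2.resize(g,(x1-x0,y1-y0),interpolation=cv2.INTER_AREA)/255.
            tot.append(np.sum((g-m)**2))
        return sum(tot)
    for o in(None,"top","side"):
        r=min((minimize(cost,[x+dx,y,a+da],args=(o,),method="Nelder-Mead",options=dict(initial_simplex=[[x+dx,y,a+da],[x+dx+.006,y,a+da],[x+dx,y+.006,a+da],[x+dx,y,a+da+10]])) for dx in(0,-.004) for da in(-5,5)),key=lambda r:r.fun)
        print(n,o,r.x.round(4),round(r.fun,1))
s=state();M=R.from_quat(s["orientation"]).as_matrix();print(M.round(3));print("jaw yaw",np.degrees(np.arctan2(M[1,0],M[0,0])))
```

```text
Traceback (most recent call last):
  File "h.py", line 7, in proj
    k=get_calibration(c);T=np.array(k["cam_to_world"]);p=np.array(k["intrinsics"])@(T[:3,:3].T@(np.array(P)-T[:3,3]));return p[:2]/p[2]
ValueError: time passes only in moves, steps and waits
```

```bash
cat > h.py <<'E'
from bench import *
import cv2,numpy as np
from scipy.spatial.transform import Rotation as R
from scipy.optimize import minimize
CAL={c:get_calibration(c) for c in("top","side")}
def ray(c,u,v,z):
    k=CAL[c];T=np.array(k["cam_to_world"]);d=T[:3,:3]@np.linalg.solve(k["intrinsics"],[u,v,1]);o=T[:3,3]
    return o+d*(z-o[2])/d[2]
def proj(c,P):
    k=CAL[c];T=np.array(k["cam_to_world"]);p=np.array(k["intrinsics"])@(T[:3,:3].T@(np.array(P)-T[:3,3]));return p[:2]/p[2]
def orange(im):
    h=cv2.cvtColor(im,cv2.COLOR_BGR2HSV);return cv2.inRange(h,(3,140,110),(16,255,255))
boxes={"L":{"top":(268,296,222,250),"side":(308,340,230,268)},"R":{"top":(338,366,204,232),"side":(315,345,178,206)}}
def fit(ims,n,x,y,a,cams):
    """fit bar box silhouette (given ims by camera) to the orange mask"""
    M={c:orange(ims[c])/255. for c in cams}
    def cost(p):
        t=0;Q=R.from_euler("z",p[2],degrees=True).as_matrix()
        P=[Q@[sx*.021,sy*.007,z]+[p[0],p[1],0] for sx in(-1,1) for sy in(-1,1) for z in(.044,.086)]
        for c in cams:
            x0,x1,y0,y1=boxes[n][c];m=M[c][y0:y1,x0:x1]
            q=np.array([proj(c,r) for r in P]);h=cv2.convexHull(((q-[x0,y0]+.5)*128-8).astype(np.int32))
            g=np.zeros(((y1-y0)*8,(x1-x0)*8),np.uint8);cv2.fillConvexPoly(g,h,255,shift=4)
            t+=np.sum((cv2.resize(g,(x1-x0,y1-y0),interpolation=cv2.INTER_AREA)/255.-m)**2)
        return t
    def run(d):
        s=np.array([x,y,a+d]);return minimize(cost,s,method="Nelder-Mead",options=dict(initial_simplex=[s,s+[.006,0,0],s+[0,.006,0],s+[0,0,10]]))
    r=min(map(run,(-6,6)),key=lambda r:r.fun);return r.x.round(4),round(r.fun,1)
E
python3 - <<'E'
from h import *
ims={c:cv2.imread(f"pics/{c}0.png") for c in("top","side")}
for n,g in {"L":(.502,.145,32),"R":(.550,-.082,-28)}.items():
    for o in(("top","side"),("top",),("side",)): print(n,o,*fit(ims,n,*g,o))
s=state();M=R.from_quat(s["orientation"]).as_matrix();print(M.round(3).tolist());print("jaw yaw",np.degrees(np.arctan2(M[1,0],M[0,0])))
E
```

```text
L ('top', 'side') [ 0.501   0.1451 29.3459] 170.0
L ('top',) [ 0.5007  0.1454 29.2109] 16.7
L ('side',) [5.159000e-01 1.021000e-01 1.066979e+02] 65.0
R ('top', 'side') [  0.555   -0.0857 -71.7985] 123.4
R ('top',) [  0.549   -0.0821 -24.0336] 21.1
R ('side',) [  0.55    -0.0769 -74.3365] 72.4
[[0.398, -0.0, 0.917], [-0.917, 0.0, 0.398], [-0.0, -1.0, -0.0]]
jaw yaw -66.51795082416542
```

Run:
```python
from h import *
for z in(.11,.12,.13,.14,.15,.16): print(z,"side",ray("side",306.5,224.8,z)[:2].round(4),"proj",proj("side",(.560,.131,z)).round(1),proj("top",(.560,.131,z)).round(1))
v=cv2.imread("pics/side0.png")[165:275,235:350]
f=6;v=cv2.resize(v,None,fx=f,fy=f,interpolation=cv2.INTER_CUBIC)[:600]
def dr(P,col): 
    p=(proj("side",P)-[235,165]+.5)*f;cv2.circle(v,tuple(int(i) for i in p),3,col,-1)
for z in(.122,.13,.14,.15,.16): dr((.560,.131,z),(0,255,0))
for x,y,a in((.501,.1452,30),(.5492,-.082,-26)):
    for s in(-1,1):
        for t in(-1,1): 
            q=R.from_euler("z",a,degrees=True).as_matrix()@[s*.021,t*.007,0]
            for z in(.044,.086): dr(q+[x,y,z],(255,0,255))
cv2.imwrite("pics/c2.png",v)
```

```text
0.11 side [0.5531 0.1275] proj [303.8 225.1] [284.3 215.8]
0.12 side [0.5499 0.1363] proj [303.7 222.6] [284.1 215.7]
0.13 side [0.5467 0.1451] proj [303.6 220.2] [283.9 215.5]
0.14 side [0.5436 0.1539] proj [303.6 217.7] [283.7 215.4]
0.15 side [0.5404 0.1627] proj [303.5 215.1] [283.5 215.3]
0.16 side [0.5372 0.1715] proj [303.5 212.5] [283.3 215.1]
```

View pics/c2.png

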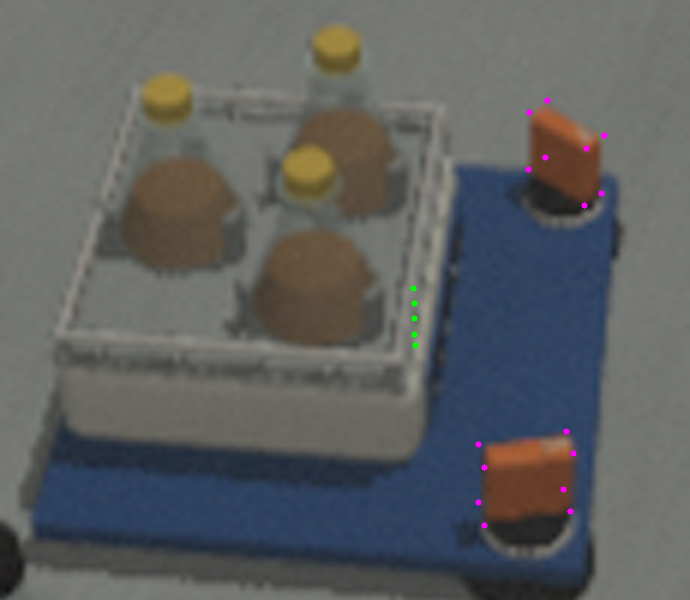

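Request:
jog_arm:
  increments:
    - [-5.4,0,5.9,0,-3.4,0,70]
    - [-10.76,0,11.77,0,-6.75,0,70]
    - [-10.76,0,11.77,0,-6.75,0,70]
    - [-10.76,0,11.77,0,-6.75,0,70]
    - [-10.76,0,11.77,0,-6.75,0,70]
    - [-10.76,0,11.77,0,-6.75,0,70]
    - [-10.76,0,11.77,0,-6.75,0,70]
    - [-10.76,0,11.77,0,-6.75,0,70]
    - [-10.76,0,11.77,0,-6.75,0,70]
    - [-10.76,0,11.77,0,-6.75,0,70]
    - [-10.76,0,11.77,0,-6.75,0,70]
    - [-10.76,0,11.77,0,-6.75,0,70]

```text
clock: 1.4
tcp_pos: [0.4934, -0.2067, 0.2189]
orientation: [0.689, -0.159, 0.16, -0.689]
contact_force: [0.9, 0.0, 0.5]
gripper_width: 0.0701
```

Request:
jog_arm:
  increments:
    - [-0.11,0,3.41,0,0,0,70]
    - [-0.11,0,3.41,0,0,0,70]
    - [-0.11,0,3.41,0,0,0,70]
    - [-0.11,0,3.41,0,0,0,70]
    - [-0.11,0,3.41,0,0,0,70]
    - [-0.11,0,3.41,0,0,0,70]
    - [-0.11,0,3.41,0,0,0,70]

```text
clock: 1.98
tcp_pos: [0.5481, -0.0857, 0.2185]
orientation: [0.689, -0.16, 0.16, -0.688]
contact_force: [-0.7, -0.6, 0.3]
gripper_width: 0.0701
```

```bash
cat >> h.py <<'E'
def yaw(s): M=R.from_quat(s["orientation"]).as_matrix();return np.degrees(np.arctan2(M[1,0],M[0,0])),np.degrees(np.arccos(-M[2,1]))
def show():
    s=state();print("t",round(s["clock"],2),"tcp",s["tcp_pos"].round(4),"yaw,tilt",np.round(yaw(s),2),"F",s["contact_force"].round(2),"T",s["torque"].round(4),"w",round(s["gripper_width"],4),"q",s["joints"].round(2));return s
E
python3 -c "
from h import *
show()"
```

```text
t 1.98 tcp [ 0.5481 -0.0857  0.2185] yaw,tilt [-26.12   0.07] F [-0.71 -0.61  0.31] T [-0.0493 -0.0336  0.0284] w 0.0701 q [ 0.25  0.41 -0.26  1.98  0.15  0.77 -0.56]
```

Request:
jog_arm:
  increments:
    - [0,0.8,0,0,0,0,70]
    - [0,1.6,0,0,0,0,70]
    - [0,2.4,0,0,0,0,70]
    - [0,2.4,0,0,0,0,70]
    - [0,2.4,0,0,0,0,70]
    - [0,2.4,0,0,0,0,70]

```text
clock: 2.48
tcp_pos: [0.5491, -0.0852, 0.1238]
orientation: [0.689, -0.16, 0.16, -0.689]
contact_force: [0.2, 0.6, -0.4]
gripper_width: 0.07
```

Run:
```python
from h import *
show()
im=get_image("side")
v=cv2.resize(im[150:270,240:380],None,fx=5,fy=5,interpolation=cv2.INTER_CUBIC)
t=cv2.resize(get_image("top")[180:250,300:400],None,fx=5,fy=5,interpolation=cv2.INTER_CUBIC)
cv2.imwrite("pics/c3.png",v)
```

```text
t 2.48 tcp [ 0.5491 -0.0852  0.1238] yaw,tilt [-26.12   0.04] F [ 0.17  0.56 -0.44] T [-0.0404 -0.0014 -0.0143] w 0.07 q [ 0.21  0.53 -0.22  2.07  0.22  0.56 -0.62]
```

View pics/c3.png

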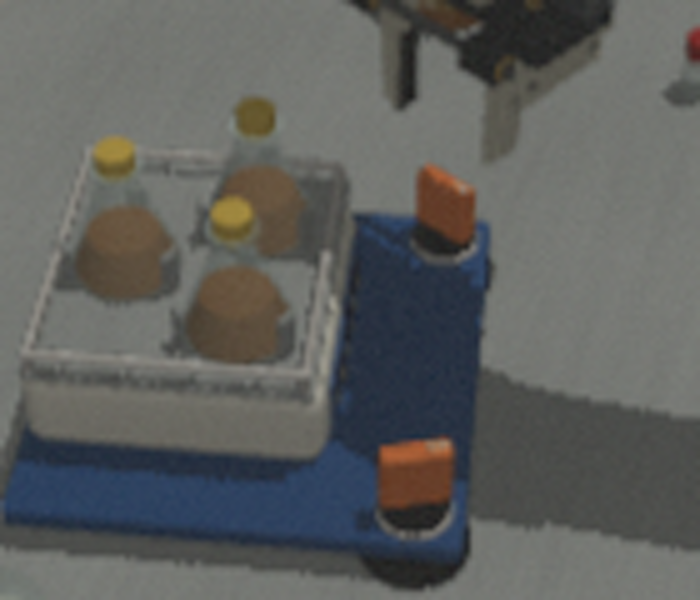

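Request:
jog_arm:
  increments:
    - [-0.03,0.5,0.07,0,0,0,70]
    - [-0.03,1.0,0.07,0,0,0,70]
    - [-0.03,1.4,0.07,0,0,0,70]
    - [-0.03,1.62,0.07,0,0,0,70]
    - [-0.03,1.62,0.07,0,0,0,70]
    - [-0.03,1.62,0.07,0,0,0,70]

```text
clock: 3.08
tcp_pos: [0.5494, -0.081, 0.0586]
orientation: [0.689, -0.159, 0.159, -0.689]
contact_force: [0.1, -0.6, 1.3]
gripper_width: 0.0701
```

Run:
```python
from h import *
s=show();print(s["effort"].round(4))
```

```text
t 3.08 tcp [ 0.5494 -0.081   0.0586] yaw,tilt [-26.02   0.04] F [ 0.05 -0.64  1.28] T [-0.0586 -0.0762 -0.0633] w 0.0701 q [ 0.17  0.63 -0.18  2.11  0.26  0.42 -0.67]
[-1.43200e-01 -6.46450e+01 -1.10680e+00 -1.19959e+01  1.05000e-02
 -1.26500e-01 -2.79000e-02]
```

Close gently, with a moderate grip.

Request:
jog_arm:
  increments:
    - [0,0,0,0,0,0,50]
    - [0,0,0,0,0,0,46]
    - [0,0,0,0,0,0,43]
    - [0,0,0,0,0,0,38]
    - [0,0,0,0,0,0,38]
    - [0,0,0,0,0,0,38]
    - [0,0,0,0,0,0,38]
    - [0,0,0,0,0,0,38]
  grip_force: 20

```text
clock: 3.75
tcp_pos: [0.5489, -0.0809, 0.0581]
orientation: [0.689, -0.159, 0.159, -0.689]
contact_force: [-1.5, 0.0, 6.2]
gripper_width: 0.042
```

```bash
cat >> h.py <<'E'
def avg(n=4):
    T=[];F=[];E=[]
    for i in range(n):
        get_image("top");s=state();T.append(s["torque"]);F.append(s["contact_force"]);E.append(s["effort"][6])
    print("T",np.mean(T,0).round(4),"sd",np.std(T,0).round(3),"F",np.mean(F,0).round(2),"e7",np.round(E,4))
E
python3 - <<'E'
from h import *
show();avg()
E
```

```text
t 3.75 tcp [ 0.5489 -0.0809  0.0581] yaw,tilt [-2.601e+01  1.000e-02] F [-1.46  0.05  6.17] T [-0.0067  0.2758 -0.0639] w 0.042 q [ 0.17  0.64 -0.18  2.11  0.26  0.42 -0.67]
T [0.0112 0.2584 0.0059] sd [0.035 0.012 0.04 ] F [-1.17  0.51  5.76] e7 [0.0089 0.0089 0.009  0.009 ]
```

Request:
jog_arm:
  increments:
    - [0,0,0,0,0.5,0,38]
    - [0,0,0,0,1.0,0,38]
    - [0,0,0,0,1.5,0,38]
    - [0,0,0,0,2.0,0,38]

```text
clock: 4.28
tcp_pos: [0.549, -0.081, 0.0582]
orientation: [0.668, -0.231, 0.231, -0.668]
contact_force: [-1.1, 0.5, 5.0]
gripper_width: 0.0419
```

Run:
```python
from h import *
s=show();print(s["effort"][6]);avg(3);show()
```

```text
t 4.28 tcp [ 0.549  -0.081   0.0582] yaw,tilt [-3.816e+01  2.000e-02] F [-1.08  0.53  5.  ] T [-0.0603  0.2247  0.0901] w 0.0419 q [ 0.13  0.63 -0.12  2.11  0.18  0.41 -0.81]
0.5887097865343094
T [-0.0356  0.2444 -0.0271] sd [0.063 0.025 0.019] F [-1.44 -0.1   5.89] e7 [ 0.3714 -0.433  -0.1138]
t 4.43 tcp [ 0.5491 -0.081   0.0582] yaw,tilt [-3.806e+01  3.000e-02] F [-1.75  0.68  6.44] T [-0.0665  0.2457 -0.0368] w 0.0421 q [ 0.13  0.63 -0.12  2.11  0.18  0.41 -0.8 ]
```

Request:
jog_arm:
  increments:
    - [0,0,0,0,0.2,0,38]
    - [0,0,0,0,0.4,0,38]
    - [0,0,0,0,0.6,0,38]
    - [0,0,0,0,0.8,0,38]
    - [0,0,0,0,1.0,0,38]
    - [0,0,0,0,1.2,0,38]
    - [0,0,0,0,1.4,0,38]
    - [0,0,0,0,1.6,0,38]

```text
clock: 5.1
tcp_pos: [0.5492, -0.0811, 0.0582]
orientation: [0.647, -0.286, 0.286, -0.647]
contact_force: [-1.3, -1.1, 6.6]
gripper_width: 0.0421
```

Run:
```python
from h import *
s=show();print(s["effort"][6]);avg(6);show()
```

```text
t 5.1 tcp [ 0.5492 -0.0811  0.0582] yaw,tilt [-4.767e+01  3.000e-02] F [-1.29 -1.07  6.57] T [-0.1496  0.2192  0.079 ] w 0.0421 q [ 0.1   0.63 -0.08  2.11  0.12  0.4  -0.91]
0.17341249622404575
T [-0.0736  0.2102  0.0076] sd [0.018 0.022 0.042] F [-0.75 -0.47  5.93] e7 [ 0.0989 -0.187  -0.0545 -0.0026  0.0109  0.0138]
t 5.4 tcp [ 0.5491 -0.0811  0.0582] yaw,tilt [-4.763e+01  3.000e-02] F [-0.15 -0.04  5.18] T [-0.0419  0.1647  0.04  ] w 0.0421 q [ 0.1   0.63 -0.08  2.11  0.12  0.4  -0.91]
```

Request:
jog_arm:
  increments:
    - [0,0,0,0,0.3,0,38]
    - [0,0,0,0,0.6,0,38]
    - [0,0,0,0,0.9,0,38]
    - [0,0,0,0,1.2,0,38]
    - [0,0,0,0,1.5,0,38]
    - [0,0,0,0,1.8,0,38]
    - [0,0,0,0,2.0,0,38]
    - [0,0,0,0,2.0,0,38]
    - [0,0,0,0,2.0,0,38]
    - [0,0,0,0,2.0,0,38]
    - [0,0,0,0,2.0,0,38]

```text
clock: 6.32
tcp_pos: [0.5492, -0.0812, 0.0582]
orientation: [-0.613, 0.351, -0.352, 0.614]
contact_force: [-0.9, -0.7, 6.1]
gripper_width: 0.0421
```

Run:
```python
from h import *
s=show();print(s["effort"][6]);avg(2)
```

```text
t 6.32 tcp [ 0.5492 -0.0812  0.0582] yaw,tilt [-5.963e+01  4.000e-02] F [-0.88 -0.74  6.09] T [-0.13    0.2194 -0.0619] w 0.0421 q [ 0.06  0.63 -0.03  2.11  0.04  0.4  -1.04]
0.0037781166611239314
T [-0.1213  0.1755 -0.054 ] sd [0.032 0.015 0.014] F [-0.85 -0.56  6.47] e7 [0.0037 0.0035]
```

Request:
jog_arm:
  increments:
    - [0,0,0,0,0.3,0,38]
    - [0,0,0,0,0.6,0,38]
    - [0,0,0,0,0.9,0,38]
    - [0,0,0,0,1.2,0,38]
    - [0,0,0,0,1.5,0,38]
    - [0,0,0,0,1.8,0,38]
    - [0,0,0,0,2.0,0,38]
    - [0,0,0,0,2.0,0,38]
    - [0,0,0,0,2.0,0,38]
    - [0,0,0,0,2.0,0,38]
    - [0,0,0,0,2.0,0,38]

```text
clock: 7.33
tcp_pos: [0.5493, -0.0814, 0.0582]
orientation: [-0.573, 0.413, -0.414, 0.573]
contact_force: [-0.9, -0.9, 6.0]
gripper_width: 0.042
```

Run:
```python
from h import *
s=show();print(s["effort"][6]);avg(2)
```

```text
t 7.33 tcp [ 0.5493 -0.0814  0.0582] yaw,tilt [-7.164e+01  6.000e-02] F [-0.92 -0.87  5.99] T [-0.2622  0.2363 -0.0732] w 0.042 q [ 0.03  0.63  0.02  2.12 -0.04  0.39 -1.17]
-0.012711870367638767
T [-0.2161  0.1948  0.0481] sd [0.006 0.026 0.01 ] F [-1.13 -0.81  6.31] e7 [-0.0128 -0.013 ]
```

Request:
jog_arm:
  increments:
    - [0,0,0,0,0.3,0,38]
    - [0,0,0,0,0.6,0,38]
    - [0,0,0,0,0.9,0,38]
    - [0,0,0,0,1.15,0,38]
    - [0,0,0,0,1.35,0,38]
    - [0,0,0,0,1.5,0,38]
    - [0,0,0,0,1.6,0,38]
    - [0,0,0,0,1.67,0,38]
    - [0,0,0,0,1.72,0,38]
    - [0,0,0,0,1.75,0,38]
    - [0,0,0,0,1.77,0,38]
    - [0,0,0,0,1.78,0,38]

```text
clock: 8.43
tcp_pos: [0.5493, -0.0815, 0.0583]
orientation: [-0.532, 0.465, -0.466, 0.533]
contact_force: [-1.1, -2.5, 6.6]
gripper_width: 0.0421
```

Run:
```python
from h import *
s=show();print(s["effort"][6]);avg(3)
```

```text
t 8.43 tcp [ 0.5493 -0.0815  0.0583] yaw,tilt [-8.23e+01  6.00e-02] F [-1.08 -2.46  6.64] T [-0.3255  0.1696  0.186 ] w 0.0421 q [-0.    0.63  0.07  2.12 -0.11  0.39 -1.28]
-0.17127031926065683
T [-0.3338  0.2129  0.1703] sd [0.019 0.022 0.017] F [-0.81 -1.45  6.15] e7 [-0.1675 -0.1727 -0.1629]
```

Request:
jog_arm:
  increments:
    - [0,0,0,0,-0.15,0,38]
    - [0,0,0,0,-0.35,0,38]
    - [0,0,0,0,-0.55,0,38]
    - [0,0,0,0,-0.7,0,38]
    - [0,0,0,0,-0.8,0,38]
    - [0,0,0,0,-0.87,0,38]
    - [0,0,0,0,-0.92,0,38]
    - [0,0,0,0,-0.95,0,38]
    - [0,0,0,0,-0.97,0,38]
    - [0,0,0,0,-0.98,0,38]

```text
clock: 9.42
tcp_pos: [0.5494, -0.0814, 0.0583]
orientation: [-0.555, 0.437, -0.438, 0.556]
contact_force: [-1.1, -0.6, 7.1]
gripper_width: 0.0423
```

Run:
```python
from h import *
s=show();print(s["effort"][6]);avg(3)
```

```text
t 9.42 tcp [ 0.5494 -0.0814  0.0583] yaw,tilt [-7.646e+01  6.000e-02] F [-1.06 -0.59  7.05] T [-0.2279  0.1339 -0.1146] w 0.0423 q [ 0.01  0.63  0.04  2.12 -0.07  0.39 -1.22]
0.14980708714574575
T [-0.1895  0.1706 -0.1567] sd [0.024 0.035 0.025] F [-0.94 -0.77  6.07] e7 [0.1459 0.1508 0.1409]
```

Request:
jog_arm:
  increments:
    - [0,-0.02,0,0,0,0,38]
    - [0,-0.02,0,0,0,0,38]
    - [0,-0.02,0,0,0,0,38]

```text
clock: 9.82
tcp_pos: [0.5493, -0.0813, 0.0585]
orientation: [0.556, -0.437, 0.438, -0.556]
contact_force: [2.2, -2.2, -2.6]
gripper_width: 0.0422
```

Run:
```python
from h import *
s=show();print(s["effort"][6]);avg(3)
```

```text
t 9.82 tcp [ 0.5493 -0.0813  0.0585] yaw,tilt [-7.643e+01  4.000e-02] F [ 2.17 -2.21 -2.64] T [-0.5556 -0.3514 -0.104 ] w 0.0422 q [ 0.01  0.63  0.04  2.12 -0.07  0.39 -1.22]
0.08431812515482306
T [-0.6745 -0.4477 -0.0928] sd [0.032 0.047 0.005] F [ 2.76 -2.58 -3.1 ] e7 [0.085  0.0852 0.0852]
```

Request:
jog_arm:
  increments:
    - [0,0.007,0,0,-0.1,0,38]
    - [0,0.007,0,0,-0.25,0,38]
    - [0,0.007,0,0,-0.4,0,38]
    - [0,0.007,0,0,-0.55,0,38]
    - [0,0.007,0,0,-0.68,0,38]
    - [0,0.007,0,0,-0.78,0,38]
    - [0,0.007,0,0,-0.86,0,38]
    - [0,0.007,0,0,-0.92,0,38]
    - [0,0.007,0,0,-0.96,0,38]
    - [0,0.007,0,0,-0.98,0,38]
    - [0,0.007,0,0,-1.0,0,38]

```text
clock: 10.88
tcp_pos: [0.5492, -0.0812, 0.0584]
orientation: [-0.578, 0.407, -0.408, 0.578]
contact_force: [2.1, -3.8, 0.0]
gripper_width: 0.0416
```

Run:
```python
from h import *
s=show();print(s["effort"][6]);avg(3)
```

```text
t 10.88 tcp [ 0.5492 -0.0812  0.0584] yaw,tilt [-7.04e+01  3.00e-02] F [ 2.14 -3.8   0.  ] T [-1.0863 -0.5764 -0.1308] w 0.0416 q [ 0.03  0.63  0.02  2.12 -0.03  0.39 -1.16]
0.09721047710627317
T [-1.0898 -0.6159 -0.0715] sd [0.032 0.04  0.012] F [ 2.3  -4.77  0.46] e7 [0.0755 0.0944 0.0798]
```

Request:
jog_arm:
  increments:
    - [0,0,0,0,-0.1,0,38]
    - [0,0,0,0,-0.25,0,38]
    - [0,0,0,0,-0.4,0,38]
    - [0,0,0,0,-0.55,0,38]
    - [0,0,0,0,-0.68,0,38]
    - [0,0,0,0,-0.78,0,38]
    - [0,0,0,0,-0.86,0,38]
    - [0,0,0,0,-0.92,0,38]
    - [0,0,0,0,-0.96,0,38]
    - [0,0,0,0,-0.98,0,38]
    - [0,0,0,0,-1.0,0,38]

```text
clock: 11.95
tcp_pos: [0.5492, -0.0811, 0.0584]
orientation: [-0.598, 0.377, -0.377, 0.598]
contact_force: [1.9, -4.5, 0.4]
gripper_width: 0.0419
```

Run:
```python
from h import *
s=show();print(s["effort"][6]);avg(3)
```

```text
t 11.95 tcp [ 0.5492 -0.0811  0.0584] yaw,tilt [-6.439e+01  3.000e-02] F [ 1.91 -4.52  0.36] T [-1.0931 -0.6702 -0.1117] w 0.0419 q [ 0.05  0.63 -0.01  2.11  0.01  0.4  -1.09]
0.08202697383239865
T [-1.0746 -0.6228 -0.091 ] sd [0.017 0.03  0.005] F [ 3.09 -4.49 -0.07] e7 [0.087  0.1077 0.0904]
```

Request:
jog_arm:
  increments:
    - [0,0,0,0,0,0,56]
    - [0,0,0,0,0,0,56]
    - [0,0,0,0,0,0,56]
    - [0,0,0,0,0,0,56]

```text
clock: 12.43
tcp_pos: [0.5483, -0.0803, 0.0581]
orientation: [0.598, -0.377, 0.376, -0.598]
contact_force: [0.1, -0.5, -0.9]
gripper_width: 0.0556
```

Run:
```python
from h import *
s=show();avg(4);show()
im=get_image("top");cv2.imwrite("pics/top1.png",im)
for n,g in {"L":(.501,.1452,30),"R":(.5492,-.081,-64)}.items(): print(n,fit({"top":im},n,*g,("top",)))
```

```text
t 12.43 tcp [ 0.5483 -0.0803  0.0581] yaw,tilt [-64.37   0.07] F [ 0.05 -0.47 -0.85] T [-0.0462 -0.0211  0.0583] w 0.0556 q [ 0.05  0.63 -0.01  2.12  0.01  0.4  -1.09]
T [ 0.0208 -0.0053  0.0154] sd [0.047 0.017 0.017] F [ 0.26 -0.27  0.19] e7 [0.0023 0.0018 0.0014 0.0011]
t 12.63 tcp [ 0.5488 -0.0807  0.0583] yaw,tilt [-6.441e+01  2.000e-02] F [ 0.09 -0.34  0.53] T [ 0.0347 -0.0314 -0.0116] w 0.056 q [ 0.05  0.63 -0.01  2.12  0.01  0.4  -1.09]
L (array([ 0.5005,  0.1464, 28.6593]), np.float64(22.1))
R (array([  0.5465,  -0.0755, -66.8912]), np.float64(58.2))
```

Request:
jog_arm:
  increments:
    - [0.017,0,0.006,0,0,0,50]
    - [0.017,0,0.006,0,0,0,46]
    - [0.017,0,0.006,0,0,0,43.5]
    - [0.017,0,0.006,0,0,0,42]
    - [0.017,0,0.006,0,0,0,40]
    - [0.017,0,0.006,0,0,0,38]
    - [0.017,0,0.006,0,0,0,38]
  grip_force: 15

```text
clock: 13.27
tcp_pos: [0.5493, -0.0813, 0.0583]
orientation: [0.598, -0.377, 0.377, -0.598]
contact_force: [-0.2, 0.9, 0.9]
gripper_width: 0.0424
```

Run:
```python
from h import *
s=show();avg(4);show()
```

```text
t 13.27 tcp [ 0.5493 -0.0813  0.0583] yaw,tilt [-6.441e+01  2.000e-02] F [-0.2   0.87  0.91] T [0.2913 0.0619 0.016 ] w 0.0424 q [ 0.05  0.63 -0.01  2.11  0.01  0.4  -1.09]
T [0.3451 0.1378 0.0437] sd [0.038 0.039 0.023] F [-0.34  1.48  0.35] e7 [-0.0301 -0.031  -0.0315 -0.0315]
t 13.47 tcp [ 0.5493 -0.0813  0.0583] yaw,tilt [-6.441e+01  2.000e-02] F [-0.38  1.9   0.91] T [0.394  0.194  0.0408] w 0.0426 q [ 0.05  0.63 -0.01  2.11  0.01  0.4  -1.09]
```

Request:
jog_arm:
  increments:
    - [0,0,0,0,-0.2,0,38]
    - [0,0,0,0,-0.5,0,38]
    - [0,0,0,0,-0.8,0,38]
    - [0,0,0,0,-1.1,0,38]
    - [0,0,0,0,-1.35,0,38]
    - [0,0,0,0,-1.55,0,38]
    - [0,0,0,0,-1.7,0,38]
    - [0,0,0,0,-1.82,0,38]
    - [0,0,0,0,-1.9,0,38]
    - [0,0,0,0,-1.95,0,38]
    - [0,0,0,0,-1.98,0,38]
    - [0,0,0,0,-2.0,0,38]

```text
clock: 14.47
tcp_pos: [0.5493, -0.0813, 0.0583]
orientation: [0.634, -0.312, 0.312, -0.634]
contact_force: [-1.1, 3.8, 0.8]
gripper_width: 0.0425
```

Run:
```python
from h import *
s=show();print(s["effort"][6]);avg(4)
```

```text
t 14.47 tcp [ 0.5493 -0.0813  0.0583] yaw,tilt [-5.24e+01  2.00e-02] F [-1.11  3.78  0.76] T [ 1.0565  0.4238 -0.0854] w 0.0425 q [ 0.09  0.63 -0.06  2.11  0.09  0.4  -0.96]
0.08416704135015607
T [ 1.0772  0.4121 -0.0722] sd [0.026 0.023 0.033] F [-2.06  4.18  0.19] e7 [0.0779 0.0929 0.074  0.0685]
```

Request:
jog_arm:
  increments:
    - [0,0,0,0,0.2,0,38]
    - [0,0,0,0,0.5,0,38]
    - [0,0,0,0,0.8,0,38]
    - [0,0,0,0,1.1,0,38]
    - [0,0,0,0,1.35,0,38]
    - [0,0,0,0,1.55,0,38]
    - [0,0,0,0,1.7,0,38]
    - [0,0,0,0,1.82,0,38]
    - [0,0,0,0,1.9,0,38]
    - [0,0,0,0,1.95,0,38]
    - [0,0,0,0,1.98,0,38]
    - [0,0,0,0,2.0,0,38]

```text
clock: 15.67
tcp_pos: [0.5494, -0.0814, 0.0583]
orientation: [0.598, -0.377, 0.377, -0.598]
contact_force: [-2.6, 5.2, 1.4]
gripper_width: 0.0423
```

Run:
```python
from h import *
s=show();print(s["effort"][6]);avg(4)
```

```text
t 15.67 tcp [ 0.5494 -0.0814  0.0583] yaw,tilt [-6.444e+01  1.000e-02] F [-2.59  5.23  1.41] T [1.0797 0.3861 0.0512] w 0.0423 q [ 0.05  0.63 -0.01  2.11  0.01  0.4  -1.09]
-0.09517399594187737
T [1.1005 0.4142 0.112 ] sd [0.024 0.026 0.025] F [-1.72  4.75 -0.21] e7 [-0.0913 -0.1081 -0.09   -0.0845]
```

Request:
jog_arm:
  increments:
    - [0,0,0,0,-0.4,0,38]
    - [0,0,0,0,-1.1,0,38]
    - [0,0,0,0,-1.8,0,38]
    - [0,0,0,0,-2.5,0,38]
    - [0,0,0,0,-3.1,0,38]
    - [0,0,0,0,-3.6,0,38]
    - [0,0,0,0,-3.9,0,38]
    - [0,0,0,0,-4.1,0,38]
    - [0,0,0,0,-4.2,0,38]
    - [0,0,0,0,-4.26,0,38]
    - [0,0,0,0,-4.29,0,38]
    - [0,0,0,0,-4.3,0,38]

```text
clock: 16.87
tcp_pos: [0.5491, -0.0812, 0.0582]
orientation: [-0.667, 0.234, -0.234, 0.667]
contact_force: [-2.4, 6.0, -0.1]
gripper_width: 0.0424
```

Run:
```python
from h import *
s=show();print(s["effort"][6]);avg(4)
```

```text
t 16.87 tcp [ 0.5491 -0.0812  0.0582] yaw,tilt [-3.864e+01  3.000e-02] F [-2.45  6.   -0.09] T [ 1.3018  0.5296 -0.0863] w 0.0424 q [ 0.13  0.63 -0.12  2.11  0.18  0.41 -0.81]
0.0836096378043294
T [ 1.2953  0.5354 -0.047 ] sd [0.027 0.021 0.027] F [-2.58  5.85 -0.32] e7 [0.0594 0.0597 0.0489 0.0461]
```

Request:
jog_arm:
  increments:
    - [0,0,0,0,0.1,0,38]
    - [0,0,0,0,0.2,0,38]
    - [0,0,0,0,0.3,0,38]
    - [0,0,0,0,0.4,0,38]
    - [0,0,0,0,0.45,0,38]
    - [0,0,0,0,0.48,0,38]
    - [0,0,0,0,0.5,0,38]

```text
clock: 17.65
tcp_pos: [0.5492, -0.0812, 0.0582]
orientation: [-0.661, 0.252, -0.251, 0.661]
contact_force: [-2.4, 5.5, -0.5]
gripper_width: 0.0424
```

Run:
```python
from h import *
s=show();print(s["effort"][6]);avg(4)
```

```text
t 17.65 tcp [ 0.5492 -0.0812  0.0582] yaw,tilt [-4.165e+01  3.000e-02] F [-2.38  5.46 -0.49] T [1.2466 0.4869 0.0411] w 0.0424 q [ 0.12  0.63 -0.11  2.11  0.16  0.41 -0.84]
-0.04382261889986694
T [1.2476 0.5294 0.0317] sd [0.015 0.031 0.013] F [-2.57  5.46  0.31] e7 [-0.0407 -0.0578 -0.0393 -0.0336]
```

Request:
jog_arm:
  increments:
    - [0,0,0,0,0.6,0,38]
    - [0,0,0,0,1.5,0,38]
    - [0,0,0,0,2.4,0,38]
    - [0,0,0,0,3.3,0,38]
    - [0,0,0,0,4.2,0,38]
    - [0,0,0,0,5.0,0,38]
    - [0,0,0,0,5.6,0,38]
    - [0,0,0,0,6.0,0,38]
    - [0,0,0,0,6.25,0,38]
    - [0,0,0,0,6.4,0,38]
    - [0,0,0,0,6.47,0,38]
    - [0,0,0,0,6.5,0,38]

```text
clock: 18.85
tcp_pos: [0.5495, -0.0816, 0.0584]
orientation: [0.539, -0.457, 0.457, -0.539]
contact_force: [-1.4, 3.3, 0.3]
gripper_width: 0.0423
```

Run:
```python
from h import *
s=show();print(s["effort"][6]);avg(4)
```

```text
t 18.85 tcp [ 0.5495 -0.0816  0.0584] yaw,tilt [-8.062e+01  1.000e-02] F [-1.37  3.29  0.3 ] T [0.8645 0.3853 0.1748] w 0.0423 q [ 0.    0.63  0.06  2.12 -0.1   0.39 -1.27]
-0.18912456929683685
T [0.8801 0.3563 0.0467] sd [0.028 0.036 0.023] F [-1.69  3.9   0.7 ] e7 [-0.1035 -0.1195 -0.0927 -0.0855]
```

Request:
jog_arm:
  increments:
    - [0,0,0,0,0,0,60]
    - [0,0,0,0,0,0,60]
    - [0,0,0,0,0,0,60]
    - [0,-0.8,0,0,0,0,60]
    - [0,-1.7,0,0,0,0,60]
    - [0,-2.6,0,0,-1,0,60]
    - [0,-3.5,0,0,-2,0,60]
    - [-0.9,-3.5,-0.05,0,-3,0,60]
    - [-1.8,-3.5,-0.1,0,-4,0,60]
    - [-2.7,-3.5,-0.15,0,-5,0,50]
    - [-3.6,-3.5,-0.2,0,-6,0,40]
    - [-4.5,-3.5,-0.23,0,-7,0,40]

```text
clock: 20.05
tcp_pos: [0.5108, 0.0956, 0.1988]
orientation: [-0.668, 0.232, -0.233, 0.668]
contact_force: [0.7, 0.2, -0.2]
gripper_width: 0.0445
```

```bash
python3 -c "
from h import *
show()"
```

```text
t 20.05 tcp [0.5108 0.0956 0.1988] yaw,tilt [-38.4    0.08] F [ 0.74  0.2  -0.19] T [ 0.0135 -0.0588  0.0449] w 0.0445 q [-0.2   0.38 -0.12  2.08  0.07  0.68 -1.04]
```

Request:
jog_arm:
  increments:
    - [-0.94,0,0.8,0,-1.15,0,40]
    - [-0.94,0,0.8,0,-2.3,0,40]
    - [-0.94,0,0.8,0,-3.45,0,40]
    - [-0.94,0,0.8,0,-4.6,0,40]
    - [-0.94,0,0.8,0,-5.75,0,40]
    - [-0.94,0,0.8,0,-6.9,0,40]
    - [-0.94,0,0.8,0,-8.05,0,40]
    - [-0.94,0,0.8,0,-9.2,0,40]
    - [-0.94,0,0.8,0,-10.35,0,40]
    - [-0.94,0,0.8,0,-11.5,0,40]
    - [-0.94,0,0.8,0,-12.65,0,40]
    - [-0.94,0,0.8,0,-13.8,0,40]

```text
clock: 21.05
tcp_pos: [0.5021, 0.1426, 0.1984]
orientation: [0.655, 0.268, -0.267, -0.654]
contact_force: [-1.4, -0.2, -0.1]
gripper_width: 0.04
```

Run:
```python
from h import *
s=show()
im=get_image("top");print(fit({"top":im},"R",.549,-.082,-80,("top",)))
s=get_image("side");v=np.hstack([cv2.resize(im[140:260,250:370],None,fx=3.3,fy=4,interpolation=2),cv2.resize(s[160:280,235:355],None,fx=3.3,fy=4,interpolation=2)]);cv2.imwrite("pics/c4.png",v)
```

```text
t 21.05 tcp [0.5021 0.1426 0.1984] yaw,tilt [4.447e+01 4.000e-02] F [-1.4  -0.24 -0.08] T [-0.0488 -0.1561  0.0037] w 0.04 q [-0.    0.43 -0.52  2.06  0.32  0.73  0.05]
(array([  0.5485,  -0.0816, -77.0875]), np.float64(16.3))
```

View pics/c4.png

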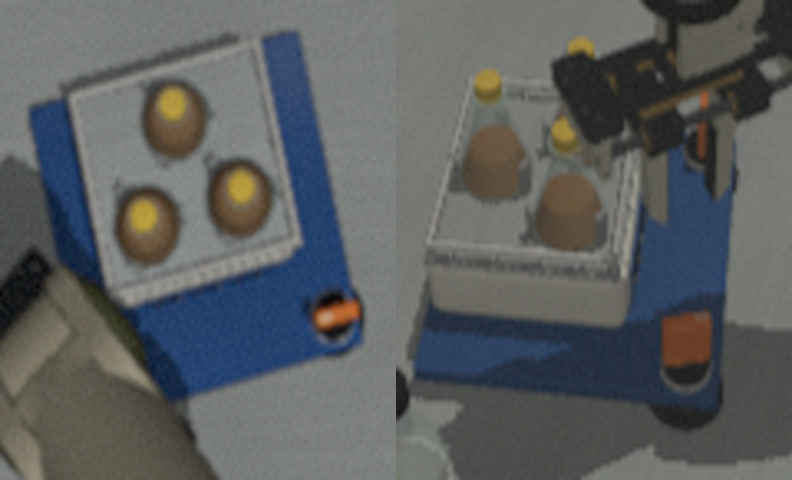

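Request:
jog_arm:
  increments:
    - [0.01,0,0.04,0,-1.15,0,40]
    - [0.01,0,0.04,0,-2.3,0,40]
    - [0.01,0,0.04,0,-3.45,0,40]
    - [0.01,0,0.04,0,-4.6,0,40]
    - [0.01,0,0.04,0,-5.75,0,40]
    - [0.01,0,0.04,0,-6.9,0,40]
    - [0.01,0,0.04,0,-8.05,0,40]
    - [0.01,0,0.04,0,-9.2,0,40]
    - [0.01,0,0.04,0,-10.35,0,40]
    - [0.01,0.5,0.04,0,-11.5,0,40]
    - [0.01,1.2,0.04,0,-12.4,0,40]
    - [0.01,1.8,0.04,0,-12.55,0,40]

```text
clock: 22.15
tcp_pos: [0.5012, 0.1439, 0.1253]
orientation: [0.357, 0.611, -0.611, -0.356]
contact_force: [0.0, 0.4, -0.9]
gripper_width: 0.0399
```

```bash
python3 -c "
from h import *
show()"
```

```text
t 22.15 tcp [0.5012 0.1439 0.1253] yaw,tilt [1.1946e+02 4.0000e-02] F [ 0.05  0.35 -0.85] T [ 0.0839 -0.0971 -0.0391] w 0.0399 q [ 0.15  0.6  -0.78  2.12  0.68  0.69  0.99]
```

Request:
jog_arm:
  increments:
    - [0,0.6,0,0,0,0,40]
    - [0,1.1,0,0,0,0,40]
    - [0,1.5,0,0,0,0,40]
    - [0,1.6,0,0,0,0,40]
    - [0,1.6,0,0,0,0,28]
    - [0,1.6,0,0,0,0,20]
    - [0,1.6,0,0,0,0,16]
    - [0,1.6,0,0,0,0,14]
    - [0,1.6,0,0,0,0,11]
    - [0,1.6,0,0,0,0,10]
    - [0,1.6,0,0,0,0,10]
    - [0,1.6,0,0,0,0,10]
  grip_force: 15

```text
clock: 23.15
tcp_pos: [0.5014, 0.1445, 0.063]
orientation: [0.357, 0.611, -0.61, -0.356]
contact_force: [0.1, -0.6, 6.6]
gripper_width: 0.0137
```

```bash
python3 -c "
from h import *
show();avg(3)"
```

```text
t 23.15 tcp [0.5014 0.1445 0.063 ] yaw,tilt [1.1946e+02 8.0000e-02] F [ 0.07 -0.62  6.57] T [-0.1761 -0.1853 -0.0194] w 0.0137 q [ 0.07  0.68 -0.67  2.16  0.82  0.57  0.87]
T [-0.1566 -0.2044 -0.0083] sd [0.03  0.014 0.018] F [ 0.16 -1.2   6.55] e7 [0.0132 0.0134 0.0134]
```

Request:
jog_arm:
  increments:
    - [0,-0.016,0,0,0,0,10]
    - [0,-0.016,0,0,0.4,0,10]
    - [0,-0.016,0,0,1.0,0,10]
    - [0,-0.016,0,0,1.7,0,10]
    - [0,-0.016,0,0,2.4,0,10]
    - [0,-0.016,0,0,3.0,0,10]
    - [0,-0.016,0,0,3.4,0,10]
    - [0,-0.016,0,0,3.7,0,10]
    - [0,-0.016,0,0,3.85,0,10]
    - [0,-0.016,0,0,3.93,0,10]
    - [0,-0.016,0,0,3.98,0,10]
    - [0,-0.016,0,0,4.0,0,10]

```text
clock: 24.3
tcp_pos: [0.5016, 0.1435, 0.0632]
orientation: [-0.476, -0.523, 0.523, 0.475]
contact_force: [3.7, -4.0, 0.5]
gripper_width: 0.014
```

```bash
python3 -c "
from h import *
show();avg(3)"
```

```text
t 24.3 tcp [0.5016 0.1435 0.0632] yaw,tilt [9.541e+01 9.000e-02] F [ 3.7  -4.    0.45] T [-0.9349 -1.0794  0.0509] w 0.014 q [-0.    0.66 -0.56  2.16  0.72  0.51  0.54]
T [-0.9309 -1.0709  0.0582] sd [0.018 0.013 0.019] F [ 3.99 -4.57  1.74] e7 [-0.0316 -0.0513 -0.0294]
```

Request:
jog_arm:
  increments:
    - [-0.011,0,-0.009,0,0.4,0,10]
    - [-0.011,0,-0.009,0,1.0,0,10]
    - [-0.011,0,-0.009,0,1.7,0,10]
    - [-0.011,0,-0.009,0,2.4,0,10]
    - [-0.011,0,-0.009,0,3.0,0,10]
    - [-0.011,0,-0.009,0,3.4,0,10]
    - [-0.011,0,-0.009,0,3.7,0,10]
    - [-0.011,0,-0.009,0,3.85,0,10]
    - [-0.011,0,-0.009,0,3.93,0,10]
    - [-0.011,0,-0.009,0,3.98,0,10]
    - [-0.011,0,-0.009,0,4.0,0,10]

```text
clock: 25.37
tcp_pos: [0.5015, 0.1424, 0.0631]
orientation: [0.575, 0.412, -0.413, -0.574]
contact_force: [2.5, -6.7, 3.8]
gripper_width: 0.0136
```

```bash
python3 -c "
from h import *
show();avg(3)"
```

```text
t 25.37 tcp [0.5015 0.1424 0.0631] yaw,tilt [71.38  0.13] F [ 2.46 -6.71  3.78] T [-1.3666 -0.8117  0.0178] w 0.0136 q [-0.08  0.63 -0.45  2.17  0.61  0.47  0.24]
T [-1.2885 -0.7698  0.0472] sd [0.022 0.039 0.022] F [ 2.2  -5.91  3.04] e7 [-0.032  -0.0498 -0.0288]
```

Request:
jog_arm:
  increments:
    - [-0.013,-0.007,-0.01,0,0.4,0,10]
    - [-0.013,-0.007,-0.01,0,1.0,0,10]
    - [-0.013,-0.007,-0.01,0,1.7,0,10]
    - [-0.013,-0.007,-0.01,0,2.4,0,10]
    - [-0.013,-0.007,-0.01,0,3.0,0,10]
    - [-0.013,-0.007,-0.01,0,3.4,0,10]
    - [-0.013,-0.007,-0.01,0,3.7,0,10]
    - [-0.013,-0.007,-0.01,0,3.85,0,10]
    - [-0.013,-0.007,-0.01,0,3.93,0,10]
    - [-0.013,-0.007,-0.01,0,3.98,0,10]
    - [-0.013,-0.007,-0.01,0,4.0,0,10]

```text
clock: 26.43
tcp_pos: [0.501, 0.1414, 0.0631]
orientation: [0.648, 0.283, -0.285, -0.647]
contact_force: [1.8, -6.0, 2.3]
gripper_width: 0.0138
```

```bash
python3 -c "
from h import *
show();avg(3)"
```

```text
t 26.43 tcp [0.501  0.1414 0.0631] yaw,tilt [47.38  0.17] F [ 1.82 -6.    2.27] T [-1.4703 -0.4381  0.0179] w 0.0138 q [-0.15  0.62 -0.34  2.17  0.49  0.42 -0.05]
T [-1.487  -0.466   0.0399] sd [0.021 0.03  0.028] F [ 1.55 -6.98  1.65] e7 [-0.0295 -0.0458 -0.0256]
```

Request:
jog_arm:
  increments:
    - [-0.01,-0.004,0,0,0.4,0,10]
    - [-0.01,-0.004,0,0,0.9,0,10]
    - [-0.01,-0.004,0,0,1.5,0,10]
    - [-0.01,-0.004,0,0,2.1,0,10]
    - [-0.01,-0.004,0,0,2.5,0,10]
    - [-0.01,-0.004,0,0,2.75,0,10]
    - [-0.01,-0.004,0,0,2.88,0,10]
    - [-0.01,-0.004,0,0,2.94,0,10]
    - [-0.01,-0.004,0,0,2.98,0,10]
    - [-0.01,-0.004,0,0,3.0,0,10]

```text
clock: 27.42
tcp_pos: [0.5003, 0.141, 0.0632]
orientation: [0.685, 0.178, -0.18, -0.683]
contact_force: [0.9, -7.1, 1.3]
gripper_width: 0.0144
```

```bash
python3 -c "
from h import *
show();avg(3)"
```

```text
t 27.42 tcp [0.5003 0.141  0.0632] yaw,tilt [29.38  0.2 ] F [ 0.88 -7.07  1.27] T [-1.6315 -0.2971  0.0678] w 0.0144 q [-0.21  0.61 -0.25  2.18  0.38  0.4  -0.26]
T [-1.6393 -0.3375  0.0274] sd [0.023 0.038 0.012] F [ 0.33 -7.36  0.96] e7 [-0.0295 -0.0495 -0.0313]
```

Request:
jog_arm:
  increments:
    - [0,0,0,0,0,0,62]
    - [0,0,0,0,0,0,62]
    - [-0.015,0,0.05,0,0,0,62]
    - [-0.015,0,0.05,0,-1.1,0,62]
    - [-0.015,0,0.05,0,-2.2,0,62]
    - [-0.015,0,0.05,0,-3.3,0,62]
    - [-0.015,0,0.05,0,-4.4,0,62]
    - [-0.015,0,0.05,0,-5.5,0,62]
    - [-0.015,0,0.05,0,-6.6,0,62]
    - [-0.015,0,0.05,0,-7.7,0,62]
    - [-0.015,0,0.05,0,-8.8,0,62]
    - [-0.015,0,0.05,0,-9.9,0,62]

```text
clock: 28.57
tcp_pos: [0.4995, 0.1453, 0.0635]
orientation: [-0.503, -0.497, 0.496, 0.503]
contact_force: [0.1, 0.3, -0.1]
gripper_width: 0.0619
```

```bash
python3 -c "
from h import *
show()"
```

```text
t 28.57 tcp [0.4995 0.1453 0.0635] yaw,tilt [8.924e+01 4.000e-02] F [ 0.13  0.32 -0.09] T [ 0.0872 -0.1187  0.0192] w 0.0619 q [-0.02  0.65 -0.54  2.17  0.7   0.5   0.46]
```

Request:
jog_arm:
  increments:
    - [-0.055,0,0.012,0,-1.1,0,62]
    - [-0.055,0,0.012,0,-2.2,0,62]
    - [-0.055,0,0.012,0,-3.3,0,62]
    - [-0.055,0,0.012,0,-4.4,0,55]
    - [-0.055,0,0.012,0,-5.02,0,50]
    - [-0.055,0,0.012,0,-5.02,0,46]
    - [-0.055,0,0.012,0,-5.02,0,43.5]
    - [-0.055,0,0.012,0,-5.02,0,41]
    - [-0.055,0,0.012,0,-5.02,0,38]
    - [-0.055,0,0.012,0,-5.02,0,38]
    - [-0.055,0,0.012,0,-5.02,0,38]

```text
clock: 29.48
tcp_pos: [0.4989, 0.143, 0.0635]
orientation: [0.359, 0.609, -0.609, -0.359]
contact_force: [-1.0, 2.7, 0.0]
gripper_width: 0.0417
```

```bash
python3 -c "
from h import *
show();avg(2)"
```

```text
t 29.48 tcp [0.4989 0.143  0.0635] yaw,tilt [1.1899e+02 3.0000e-02] F [-0.95  2.68  0.01] T [ 0.5142  0.1605 -0.024 ] w 0.0417 q [ 0.07  0.68 -0.68  2.16  0.82  0.57  0.86]
T [ 0.6615  0.2038 -0.0631] sd [0.011 0.018 0.001] F [-1.51  2.41 -0.28] e7 [0.0151 0.0179]
```

Request:
jog_arm:
  increments:
    - [0,0,0,0,0.4,0,38]
    - [0,0,0,0,1.0,0,38]
    - [0,0,0,0,1.7,0,38]
    - [0,0,0,0,2.4,0,38]
    - [0,0,0,0,3.0,0,38]
    - [0,0,0,0,3.4,0,38]
    - [0,0,0,0,3.7,0,38]
    - [0,0,0,0,3.85,0,38]
    - [0,0,0,0,3.93,0,38]
    - [0,0,0,0,3.98,0,38]
    - [0,0,0,0,4.0,0,38]

```text
clock: 30.5
tcp_pos: [0.499, 0.1429, 0.0635]
orientation: [0.477, 0.522, -0.521, -0.478]
contact_force: [-2.7, 4.5, 1.3]
gripper_width: 0.0421
```

```bash
python3 -c "
from h import *
show();avg(3)"
```

```text
t 30.5 tcp [0.499  0.1429 0.0635] yaw,tilt [9.504e+01 4.000e-02] F [-2.75  4.47  1.27] T [1.0915 0.5145 0.0957] w 0.0421 q [ 0.    0.65 -0.57  2.17  0.73  0.51  0.53]
T [1.1512 0.5553 0.0613] sd [0.041 0.024 0.032] F [-3.05  4.32  1.79] e7 [-0.0599 -0.0685 -0.0447]
```

Request:
jog_arm:
  increments:
    - [0,0,0,0,0.4,0,38]
    - [0,0,0,0,1.0,0,38]
    - [0,0,0,0,1.7,0,38]
    - [0,0,0,0,2.4,0,38]
    - [0,0,0,0,3.0,0,38]
    - [0,0,0,0,3.4,0,38]
    - [0,0,0,0,3.7,0,38]
    - [0,0,0,0,3.85,0,38]
    - [0,0,0,0,3.93,0,38]
    - [0,0,0,0,3.98,0,38]
    - [0,0,0,0,4.0,0,38]

```text
clock: 31.57
tcp_pos: [0.499, 0.143, 0.0635]
orientation: [-0.575, -0.411, 0.411, 0.576]
contact_force: [-3.2, 4.1, 2.7]
gripper_width: 0.0414
```

```bash
python3 -c "
from h import *
show();avg(3)"
```

```text
t 31.57 tcp [0.499  0.143  0.0635] yaw,tilt [7.104e+01 3.000e-02] F [-3.23  4.05  2.66] T [1.0695 0.6031 0.1249] w 0.0414 q [-0.07  0.63 -0.45  2.17  0.62  0.46  0.23]
T [1.0801 0.5338 0.0881] sd [0.012 0.022 0.039] F [-3.14  4.51  2.88] e7 [-0.1036 -0.1055 -0.0826]
```

Request:
jog_arm:
  increments:
    - [0,0,0,0,0.3,0,38]
    - [0,0,0,0,0.7,0,38]
    - [0,0,0,0,1.1,0,38]
    - [0,0,0,0,1.4,0,38]
    - [0,0,0,0,1.6,0,38]
    - [0,0,0,0,1.72,0,38]
    - [0,0,0,0,1.8,0,38]
    - [0,0,0,0,1.84,0,38]
    - [0,0,0,0,1.86,0,38]
    - [0,0,0,0,1.88,0,38]

```text
clock: 32.55
tcp_pos: [0.499, 0.143, 0.0636]
orientation: [-0.613, -0.353, 0.352, 0.613]
contact_force: [-2.9, 5.2, 2.1]
gripper_width: 0.0418
```

```bash
python3 -c "
from h import *
show();avg(3)"
```

```text
t 32.55 tcp [0.499  0.143  0.0636] yaw,tilt [5.978e+01 3.000e-02] F [-2.86  5.16  2.12] T [1.0569 0.4986 0.147 ] w 0.0418 q [-0.11  0.62 -0.4   2.18  0.56  0.44  0.09]
T [1.1294 0.5284 0.0797] sd [0.039 0.027 0.036] F [-3.16  4.33  2.06] e7 [-0.083  -0.1079 -0.0902]
```

Request:
jog_arm:
  increments:
    - [0,0,0,0,0,0,50]
    - [0,0,0,0,0,0,62]
    - [0,0,0,0,0,0,62]
    - [0,0,0,0,0,0,62]
    - [0,-0.7,0,0,0,0,62]
    - [0,-1.5,0,0,0,0,62]
    - [0,-2.4,0,0,0,0,62]
    - [0,-3.3,0,0,0,0,62]
    - [-1,-4.0,0,0,0,0,62]
    - [-2,-4.0,0,0,0,0,62]
    - [-3,-4.0,0,0,0,0,62]
    - [-3,-4.0,0,0,0,0,62]

```text
clock: 33.7
tcp_pos: [0.4342, 0.032, 0.2232]
orientation: [0.615, 0.348, -0.352, -0.613]
contact_force: [-1.1, -1.2, -0.6]
gripper_width: 0.062
```

Run:
```python
from h import *
show()
im=get_image("top");s=get_image("side")
print(fit({"top":im},"R",.549,-.082,-78,("top",)),fit({"top":im},"L",.5,.143,60,("top",)))
v=np.hstack([cv2.resize(im[140:260,250:370],None,fx=3.3,fy=4,interpolation=2),cv2.resize(s[160:280,235:355],None,fx=3.3,fy=4,interpolation=2)]);cv2.imwrite("pics/c5.png",v)
```

```text
t 33.7 tcp [0.4342 0.032  0.2232] yaw,tilt [59.36  0.35] F [-1.14 -1.19 -0.61] T [-0.0057 -0.1241 -0.0123] w 0.062 q [ 0.3   0.3  -0.63  2.2   0.27  0.72  0.52]
(array([  0.5485,  -0.0816, -77.6756]), np.float64(16.2)) (array([ 0.4943,  0.1343, 73.628 ]), np.float64(38.0))
```

View pics/c5.png

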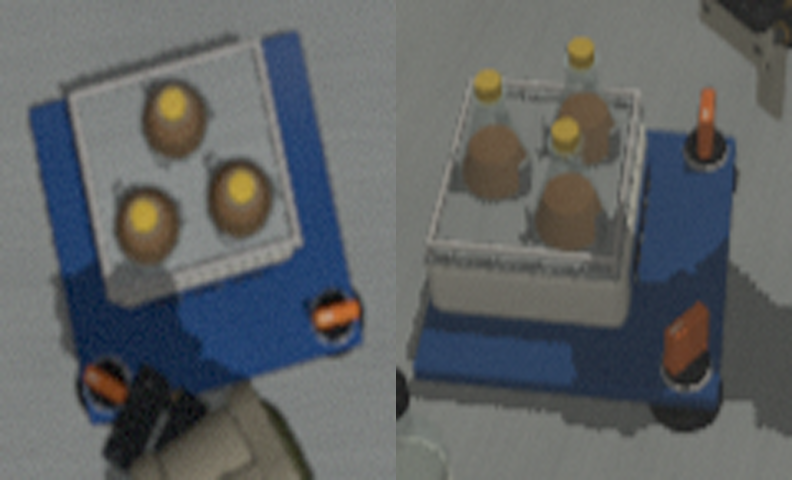

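```bash
python3 -c "
from h import *
avg(3)
print(sign_off())"
```

```text
T [ 0.0452 -0.1402 -0.0013] sd [0.019 0.027 0.036] F [0.11 0.29 0.65] e7 [0.1227 0.0328 0.0007]
the job is handed in; nothing more can be done
None
```

I wound both screws down until their feet bear on the bench, let go, and handed the job in at about 34 s. I could not read the foot loads directly. They are inferred from turning torque and angle, and sign-off gave no verdict.

| Screw | Final bar angle | Foot touched at | Turn past touch | Estimated load |
|---|---|---|---|---|
| Right | about -81° | about -37° | about 0.75 rad | about 5.5 N (4–6 N likely) |
| Left | about 60° | about 107° | about 0.8 rad | about 6 N (4.5–7.5 N likely) |

- **Turning:** The right screw turned about 0.95 rad in all, including some back-and-forth to find where the foot touched. The left turned about 2.6 rad with one regrasp.
- **Last pictures:** The right bar's position had not changed measurably and the shaker looked level and in place. The gripper was clear and open. The hand partly covered the left bar, so its fitted angle (74°, with a poor fit) disagrees with the tool's 60°. I trusted the tool's angle.
- **Torque readings disagreed in places:**
  - They came out flatter over the last few degrees than the expected rise. The left read 0.097 N m, then 0.094 N m after 11° more turning.
  - One early right reading, at nearly the same angle, was high (0.17 N m) while I was pressing down with about 6 N by accident. I eased that off before setting the final angle.
- **Not checked:** I did not measure the loads on the three plain feet.

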